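# Weigh out the brass for a casting on the spring scale

### The job

Weigh out the metal for a casting: lay the short brass ingot, the long one, or both flat on the pan of the spring scale, whichever load sinks the pan until its pointer stands level with the index plate on the column. Put nothing else on the pan, leave an ingot that is not needed on the bench, and let go.

Things in the scene. Friction and masses are not known exactly. Their poses are not given: they have to be found in the camera images.
- ingot_short: Short plain brass ingot bar, 50 x 18 x 15 mm (x, y, z), 0.12 kg, lying loose on the bench. Alone on the pan it sinks the pan 22 mm; together with the long ingot 66 mm. Origin: centre of its underside; x along its length, z up. (A round brass blank, 38 mm across, lies among the ingots and is not needed.)
- ingot_long: Long plain brass ingot bar, 85 x 18 x 18 mm (x, y, z), 0.24 kg, lying loose on the bench. Alone on the pan it sinks the pan 44 mm. Origin: centre of its underside; x along its length, z up.
- pan_center (a point): Centre of the flat top of the round steel scale pan (158 mm across, 3 mm rim), 165 mm above the bench when empty. It sinks level on a damped spring (53 N/m, 85 mm at most, settles in 1 s). Both ingots fit along its x axis, 34 mm either side of the centre. Its pointer, at this point's height, sticks out of the rim towards +x and round the front of the column (190 mm tall, 115 mm from the centre). z up; turns with the scale.
- index_center (a point): Centre of the dark steel index plate fixed on the scale's white graduated column beside the pointer, 32 mm wide, 26 mm tall. The load is right when the pointer (height of pan_center) is between the plate's lower and upper edges, so within 13 mm of this height. At the start it is 14 to 74 mm below the pointer.
There are look-alikes about, which are no part of the job. Leave any orange look-alike of the ingot_short alone.

How it is judged:
At the end, for the whole second after the job is handed in: Pointer (height of pan_center) within 13 mm of index_center's height, all at rest; each ingot flat on the pan (origin -6 to 12 mm from its face, within 80 mm of its centre) or on the bench (below 30 mm, over 100 mm away); at least one on it; pan sunk 22, 44 or 66 mm as these alone give, +-5 mm (z of pan_center in the frame of index_center between -0.013 and 0.013 m and linear speed of each of ingot_short, ingot_long below 0.02 m/s and ((horizontal distance between ingot_short and pan_center below 0.08 m and z of ingot_short in the frame of pan_center between -0.006 and 0.012 m and height (world z) of ingot_long below 0.03 m and horizontal distance between ingot_long and pan_center above 0.1 m and height (world z) of pan_center between 0.138 and 0.148 m) or (horizontal distance between ingot_long and pan_center below 0.08 m and z of ingot_long in the frame of pan_center between -0.006 and 0.012 m and height (world z) of ingot_short below 0.03 m and horizontal distance between ingot_short and pan_center above 0.1 m and height (world z) of pan_center between 0.116 and 0.126 m) or (horizontal distance between each of ingot_short, ingot_long and pan_center below 0.08 m and z of ingot_short in the frame of pan_center between -0.006 and 0.012 m and z of ingot_long in the frame of pan_center between -0.006 and 0.012 m and height (world z) of pan_center between 0.094 and 0.104 m))); the robot touches nothing.
It also fails if it takes over 67 s, if anything falls off the work surface, if the arm or the gripper's body presses on something with over 40 N, if the wrist force passes 120 N, or if a joint passes its speed limit or range.

### The arm

A 6-joint arm with a two-finger parallel gripper is mounted at the origin on the work surface. World frame = base frame: x ahead of the robot, y to its left, z up, the work surface at z = 0. Lengths are in m, angles in rad, forces in N, time in s.
With the tool pointing down it reaches from about 0.275 to 0.825 m from the base axis. Payload 5.2 kg.
Tool frame: the origin (TCP) lies on the centre line of the jaws, within the pads' length; the fingertips stand tcp_to_tips ahead of it and the grasp point (between the pads) lies 3 mm ahead of it (tcp_to_tips is the distance from the TCP to the fingertips, in m); z points along the fingers, y is the line along which they close (so a half turn about z gives the same grasp; the last joint's range is limited). The gripper opens to 93 mm and grips with 3 to 60 N. Pads are 15 mm wide; open, the fingers measure 128 mm over their backs; the gripper's body (75 mm by 188 mm) begins 65 mm behind the grasp point.
Start: joints at [-1.336, 0.259, 1.535, -0, 1.348, -0.203], TCP at [0.233, -0.498, 0.241] pointing down, gripper open.
Joint ranges: [-3.14, 3.14], [-0.91, 2.08], [0.19, 2.58], [-1.22, 4.36], [0.22, 2.71], [-3.12, 3.12]. Speed limits (rad/s): [2.57, 2.57, 3.14, 3.14, 3.14, 3.14].

### API

Orientations are given as a unit quaternion [w, x, y, z].
In Python, from bench import * gives the robot as it stands.
- The arm moves only by the tool move_arm, never from a script. Its argument "targets" is a list of rows, each a list of 5 numbers: the opening, from -1 (shut) to 1 (fully open), so that 0 is half open, then the shift along the tool's x, y, z in m, then the turn about the tool's z in rad. In form: [[claw, dx, dy, dz, turn], ...]. A call has exactly 8 rows; each row is the pose to reach, as a shift and turn from the pose commanded when the call began, along the tool's axes at that moment; what a row does not reach only later rows make up. A row lasts 1/10 s, in which the tool goes at most 50 mm and 8.59 degrees, less where a joint would pass 70% of its speed; a pose out of reach is approached as far as the arm can. A call with a gripper value outside its range is refused whole. The fingers move at their own pace and stop on an object; "grip_force" is the grip in N (left out, the last holds). Time passes only in rows, so rows that repeat a pose let the fingers close, or fill a call up. It gives the time, the measured TCP pose, the force, the opening and the grip force at its end, in the units of the state.
- get_obs(): the state, without advancing time (a new reading comes with each control period).
- read_camera(name): name is "scene" or "side" or "wrist"; returns a dict with "image" (400x640x3 uint8, red, green, blue), "intrinsics" (3x3 intrinsics, pixels), "T" (4x4, takes a point from camera to world coordinates). Camera axes: x right, y up, looking along -z (the intrinsics and any distortion apply to the point x, -y, -z); pixel columns grow to the right and rows downward; lengths in m; the calibration is good to about 2 mm. A picture is of the moment at which its call begins. There is no depth.
- close_job(): hands the job in; it is judged then, once.
The state is a dict: "t": time; "qpos": joint angles; "joint_velocities": joint speeds; "effort": joint torques, N m; "tcp_pos": TCP position; "tcp_rot": TCP orientation; "wrist_force": force on the tool from outside, world axes, zero at the start; "wrist_torque": the same for the moment, N m; "grip_width": finger opening in m; "grasp_force": force on a finger pad.
Only numpy, scipy, OpenCV 4.12 (cv2) and the standard library are available. Lean on these libraries where they do the work, as an engineer would, in place of code of your own. Each camera call takes 0.05 s, during which the arm holds its last target. There are 200 camera calls.

## Working session

There is one attempt and no reset: what is moved stays moved. The work goes in short steps, Python scripts to look and compute and a tool call to move; the robot and the scene stay as the last step left them, time stands still between calls to the robot, and variables do not carry over. Pictures are saved under pics/ and viewed, at most 10 in all, crops included, and the job is handed in when it is done.

Besides the shell and the picture viewer there is one more tool, called after "Call:" as name(argument=value, ...), one argument or row to a line, values as JSON. move_arm: Moves the arm, as the interface text tells. Its arguments: {"type":"object","properties":{"targets":{"type":"array"},"grip_force":{"type":"number"}},"required":["targets"]}

```bash
mkdir -p pics; cat > h.py <<'E'
from bench import *
import numpy as np, cv2
def ray(c,u,v):
    K=c["intrinsics"];T=np.array(c["T"]);d=np.linalg.inv(K)@[u,v,1];d=T[:3,:3]@[d[0],-d[1],-d[2]]
    return T[:3,3],d
def onz(c,u,v,z):
    o,d=ray(c,u,v);return o+d*(z-o[2])/d[2]
def proj(c,p):
    T=np.array(c["T"]);q=T[:3,:3].T@(np.array(p)-T[:3,3]);r=c["intrinsics"]@[q[0],-q[1],-q[2]];return r[:2]/r[2]
def tri(c1,p1,c2,p2):
    o1,d1=ray(c1,*p1);o2,d2=ray(c2,*p2);d1/=np.linalg.norm(d1);d2/=np.linalg.norm(d2)
    s=np.linalg.lstsq(np.c_[d1,-d2],o2-o1,rcond=None)[0];a=o1+d1*s[0];b=o2+d2*s[1];return (a+b)/2,np.linalg.norm(a-b)
def save(n,c):cv2.imwrite(f"pics/{n}.png",c["image"][:,:,::-1])
E
python3 - <<'E'
from h import *
import pickle
C={n:read_camera(n) for n in("scene","side")}
pickle.dump(C,open("c.pkl","wb"))
for n in C: save(n,C[n]);print(n,np.array(C[n]["T"]).round(3).tolist())
print(get_obs())
E
```

```text
scene [[0.239, -0.656, 0.716, 1.224], [0.971, 0.169, -0.17, -0.102], [-0.01, 0.736, 0.677, 0.724], [0.0, 0.0, 0.0, 1.0]]
side [[-0.66, 0.476, -0.581, 0.097], [-0.751, -0.43, 0.501, 0.497], [-0.011, 0.767, 0.641, 0.672], [0.0, 0.0, 0.0, 1.0]]
{'t': 0.1, 'qpos': array([-1.33581452e+00,  2.59275840e-01,  1.53595739e+00, -2.51454491e-05,
        1.34797463e+00, -2.02763122e-01]), 'joint_velocities': array([ 0.00066621, -0.0025676 , -0.00091194,  0.00101149,  0.00068188,
        0.00100924]), 'effort': array([ 2.47067619e-03, -4.38211513e+01, -2.84642297e+01,  7.20997551e-02,
        3.61305883e-02, -5.69296128e-05]), 'tcp_pos': array([ 0.23307043, -0.49768552,  0.23990424]), 'tcp_rot': array([-8.07300036e-04,  9.76141967e-01,  2.17131774e-01, -2.52674386e-05]), 'wrist_force': array([-1.22767971, -0.55435768, -0.18388991]), 'wrist_torque': array([-0.04129575,  0.05533643,  0.02073336]), 'grasp_force': 0.0, 'grip_width': 0.09286174387970575}
```

View pics/scene.png

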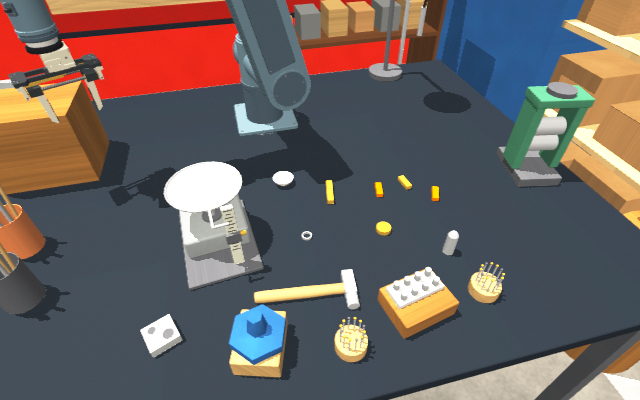

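View pics/side.png

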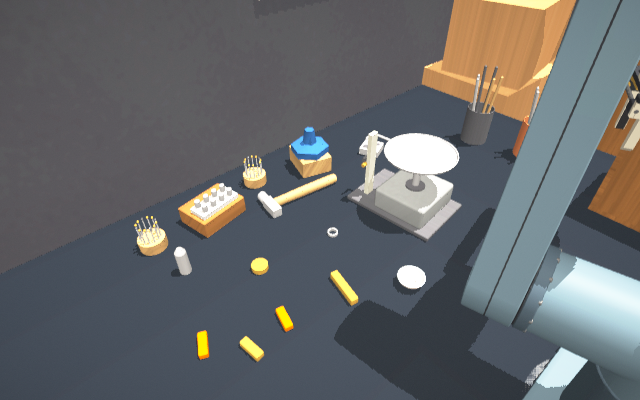

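The long bar is at scene (330,191) and side (344,287). The short yellow bar is at scene (405,182) and side (251,349), with two orange look-alikes beside it. The pan is at scene (203,185), and its column and dark plate are near (235,238). Next I'll zoom in on the column and measure.

```bash
python3 - <<'E'
from h import *
import pickle
C=pickle.load(open("c.pkl","rb"))
cv2.imwrite("pics/col.png",cv2.resize(C["scene"]["image"][155:285,150:280,::-1],None,fx=4.5,fy=4.5,interpolation=cv2.INTER_CUBIC))
for n,pts in (("scene",[(330,191),(405,182),(379,189),(435,193)]),("side",[(344,287),(251,349),(284,318),(203,345)])):
    c=C[n];hsv=cv2.cvtColor(c["image"],cv2.COLOR_RGB2HSV)
    m=cv2.inRange(hsv,(10,120,60),(35,255,255));k,l,s,ce=cv2.connectedComponentsWithStats(m)
    for u,v in pts:
        i=l[v,u]; ys,xs=np.nonzero(l==i)
        w=np.array([onz(c,a,b,.009)[:2] for a,b in zip(xs,ys)],np.float32)
        (cx,cy),(a,b),t=cv2.minAreaRect(w)
        mu=w.mean(0);ev,V=np.linalg.eigh(np.cov((w-mu).T));ang=np.degrees(np.arctan2(V[1,1],V[0,1]))
        print(n,(u,v),len(xs),mu.round(4),np.round([a,b],3),ang.round(1),np.median(hsv[ys,xs],0))
    # white pan
    m=cv2.inRange(hsv,(0,0,200),(180,40,255));k,l,s,ce=cv2.connectedComponentsWithStats(m)
    for i in range(1,k):
        if s[i,4]>300: 
            print(n,"white",s[i],onz(c,*ce[i],.167).round(3), s[i,0:2]+s[i,2:4]/2, onz(c,*(s[i,0:2]+s[i,2:4]/2),.167).round(3))
E
```

```text
scene (330, 191) 171 [0.4595 0.1172] [0.02  0.097] 168.0 [ 29. 168. 255.]
scene (405, 182) 119 [0.474  0.3377] [0.061 0.026] -178.1 [ 26. 168. 254.]
scene (379, 189) 109 [0.4849 0.2551] [0.021 0.06 ] 164.5 [ 26. 255. 255.]
scene (435, 193) 112 [0.54   0.4003] [0.021 0.064] 153.8 [ 26. 255. 255.]
scene white [569  22  71  33 563] [0.041 1.367 0.167] [604.5  38.5] [0.042 1.33  0.167]
scene white [538 109  28  20 355] [0.502 0.733 0.167] [552. 119.] [0.495 0.739 0.167]
scene white [575 128  65  56 737] [0.661 0.759 0.167] [607.5 156. ] [0.673 0.753 0.167]
scene white [ 164  161   78   84 3691] [ 0.564 -0.201  0.167] [203. 203.] [ 0.597 -0.201  0.167]
scene white [ 386  267   59   42 1098] [0.902 0.144 0.167] [415.5 288. ] [0.903 0.146 0.167]
scene white [341 269  18  38 407] [0.872 0.038 0.167] [350. 288.] [0.876 0.038 0.167]
scene white [140 314  40  39 758] [ 0.881 -0.276  0.167] [160.  333.5] [ 0.882 -0.274  0.167]
scene white [ 471  352  103   47 1923] [1.075 0.239 0.167] [522.5 375.5] [1.075 0.232 0.167]
scene white [ 570  361   70   39 1543] [1.118 0.344 0.167] [605.  380.5] [1.10
[... 254 characters left out ...]
 [0.5387 0.4007] [0.02  0.058] 155.6 [ 28. 255. 255.]
side white [ 359  130  100   64 3140] [ 0.547 -0.171  0.167] [409. 162.] [ 0.529 -0.148  0.167]
side white [ 377  171   76   43 1168] [ 0.458 -0.072  0.167] [415.  192.5] [ 0.45  -0.069  0.167]
side white [190 183  48  37 762] [0.701 0.252 0.167] [214.  201.5] [0.701 0.251 0.167]
side white [415 200  45  38 491] [ 0.371 -0.037  0.167] [437.5 219. ] [ 0.371 -0.036  0.167]
side white [ 552  258   88   64 2922] [ 0.102 -0.09   0.167] [596. 290.] [ 0.108 -0.082  0.167]
side white [397 265  29  24 520] [0.317 0.111 0.167] [411.5 277. ] [0.316 0.111 0.167]
side white [ 537  348   50   40 1094] [0.087 0.088 0.167] [562. 368.] [0.087 0.086 0.167]
```

View pics/col.png

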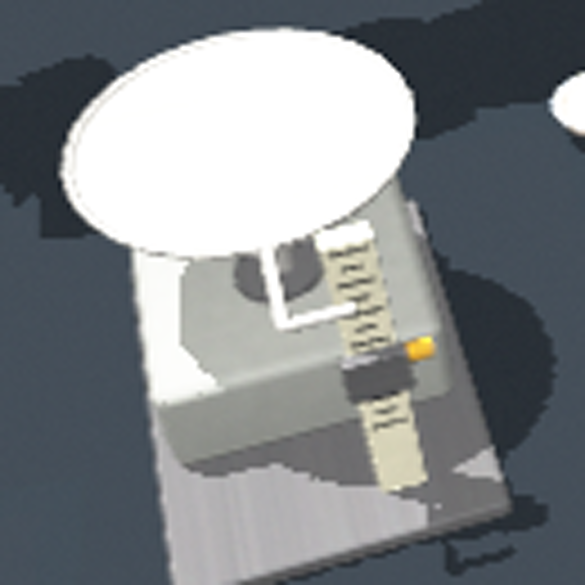

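The pointer arm leaves the pan rim and crosses the front of the column at crop (330,312). The dark plate is centred at crop (379,376), which is full-image (234,238.6), and an orange knob sits beside it.

```bash
python3 - <<'E'
from h import *
import pickle
C=pickle.load(open("c.pkl","rb"))
c=C["scene"];P=lambda u,v:(150+(u+.5)/4.5-.5,155+(v+.5)/4.5-.5)
def ell(c,box):
    x0,y0,x1,y1=box
    m=np.zeros(c["image"].shape[:2],np.uint8);m[y0:y1,x0:x1]=cv2.inRange(c["image"],(200,200,200),(255,255,255))[y0:y1,x0:x1]
    k=max(cv2.findContours(m,0,2)[0],key=len)
    w=np.array([onz(c,*p[0],.168)[:2] for p in k],np.float32)
    return cv2.minEnclosingCircle(w)
print(ell(c,(155,155,250,203)))
print(ell(C["side"],(384,130,465,172)))
pan=onz(c,*P(238,143),.168);top=onz(c,*P(344,235),.19);print("pan",pan,"top",top,np.linalg.norm((top-pan)[:2]))
d=(top-pan)[:2];d/=np.linalg.norm(d);print("axis deg",np.degrees(np.arctan2(d[1],d[0])))
col=pan[:2]+.115*d
# height: point on vertical plane through column front, facing camera
T=np.array(c["T"])
for nm,q in (("plate c",(379,378)),("plate top",(376,366)),("plate bot",(383,400)),("pointer",(325,313)),("coltop",(350,246)),("base",(402,488))):
    for off in(.0,.01,.02):
        o,r=ray(c,*P(*q)); h=(T[:2,3]-col);h/=np.linalg.norm(h)
        n=np.array([-d[1],d[0]]); n=n if n@h>0 else -n
        s=((col+n*off-o[:2])@n)/(r[:2]@n);s2=((col+h*off-o[:2])@h)/(r[:2]@h);print(nm,off,(o+s*r).round(3),(o+s2*r).round(3))
    
E
```

```text
((0.5362446308135986, -0.19941045343875885), 0.08612973242998123)
((0.544718325138092, -0.19501006603240967), 0.09459416568279266)
pan [ 0.54275722 -0.20095849  0.168     ] top [ 0.64589824 -0.15234427  0.19      ] 0.11402373789629235
axis deg 25.236250888996114
plate c 0.0 [ 0.647 -0.152  0.094] [ 0.647 -0.152  0.093]
plate c 0.01 [ 0.676 -0.149  0.125] [ 0.657 -0.151  0.104]
plate c 0.02 [ 0.705 -0.147  0.157] [ 0.667 -0.15   0.115]
plate top 0.0 [ 0.647 -0.152  0.102] [ 0.647 -0.152  0.102]
plate top 0.01 [ 0.676 -0.149  0.133] [ 0.657 -0.151  0.113]
plate top 0.02 [ 0.704 -0.147  0.164] [ 0.667 -0.15   0.124]
plate bot 0.0 [ 0.646 -0.152  0.076] [ 0.647 -0.152  0.077]
plate bot 0.01 [ 0.674 -0.15   0.108] [ 0.657 -0.152  0.088]
plate bot 0.02 [ 0.703 -0.147  0.14 ] [ 0.667 -0.151  0.1  ]
pointer 0.0 [ 0.599 -0.174  0.096] [ 0.648 -0.169  0.146]
pointer 0.01 [ 0.63  -0.171  0.128] [ 0.658 -0.168  0.156]
pointer 0.02 [ 0.661 -0.167  0.159] [ 0.668 -0.166  0.166]
coltop 0.0 [ 0.65  -0.151  0.186] [ 0.647 -0.151  0.183]
coltop 0.01 [ 0.678 -0.148  0.213] [ 0.657 -0.15   0.193]
coltop 0.02 [ 0.707 -0.146  0.24 ] [ 0.667 -0.149  0.202]
base 0.0 [ 0.643 -0.154  0.002] [ 0.647 -0.153  0.007]
base 0.01 [ 0.672 -0.151  0.038] [ 0.657 -0.152  0.02 ]
base 0.02 [ 0.701 -0.149  0.074] [ 0.667 -0.152  0.032]
```

```bash
cat >> h.py <<'E'
def plan(xyz,axdeg):
    """shift in tool axes and turn so that tool x lies along axdeg (mod 180)"""
    o=get_obs();w,x,y,z=o["tcp_rot"];from scipy.spatial.transform import Rotation as Ro
    R=Ro.from_quat([x,y,z,w]).as_matrix();yaw=np.degrees(np.arctan2(R[1,0],R[0,0]))
    t=(yaw-axdeg+90)%180-90
    print("t",o["t"],"tcp",o["tcp_pos"].round(4),"yaw",yaw.round(1),"shift",(R.T@(np.array(xyz)-o["tcp_pos"])).round(4),"turn",np.radians(t).round(3),"j6",o["qpos"][5].round(2),"w",o["grip_width"].round(4))
E
python3 - <<'E'
from h import *
import bench
print([n for n in dir(bench) if n[0]!='_'], getattr(bench,"tcp_to_tips",None))
plan((.474,.338,.20),4)
E
```

```text
['PlanningError', 'close_job', 'get_obs', 'read_camera', 'tcp_to_tips'] 0.022Traceback (most recent call last):
  File "<stdin>", line 4, in <module>
  File "h.py", line 19, in plan
    print("t",o["t"],"tcp",o["tcp_pos"].round(4),"yaw",yaw.round(1),"shift",(R.T@(np.array(xyz)-o["tcp_pos"])).round(4),"turn",np.radians(t).round(3),"j6",o["qpos"][5].round(2),"w",o["grip_width"].round(4))
                                                                                                                                                                                     ^^^^^^^^^^^^^^^^^^^^^
AttributeError: 'float' object has no attribute 'round'
```

```bash
sed -i 's/o\["grip_width"\].round(4)/round(float(o["grip_width"]),4)/' h.py; python3 -c "
from h import *
plan((.474,.338,.20),4)"
```

```text
t 0.1 tcp [ 0.2331 -0.4977  0.2399] yaw 25.1 shift [ 0.5724 -0.6547  0.0411] turn 0.368 j6 -0.2 w 0.0929
```

Call:
move_arm(
  targets=[
    [0, 0.03, -0.034, 0, 0],
    [0, 0.06, -0.068, 0, 0],
    [0, 0.09, -0.103, 0, 0],
    [0, 0.12, -0.137, 0, 0],
    [0, 0.15, -0.172, 0, 0],
    [0, 0.18, -0.206, 0, 0],
    [0, 0.21, -0.24, 0, 0],
    [0, 0.24, -0.275, 0, 0],
  ],
)

```text
t: 0.9
tcp_pos: [0.3339, -0.1455, 0.2405]
tcp_rot: [-0.0, 0.976, 0.217, 0.0]
wrist_force: [1.2, 0.2, -0.2]
grip_width: 0.0464
grasp_force: 0.0
```

Call:
move_arm(
  targets=[
    [0, 0.03, -0.034, 0, 0.05],
    [0, 0.06, -0.068, 0, 0.1],
    [0, 0.09, -0.103, 0, 0.15],
    [0, 0.12, -0.137, 0, 0.2],
    [0, 0.15, -0.172, 0, 0.25],
    [0, 0.18, -0.206, 0, 0.3],
    [0, 0.21, -0.24, 0, 0.34],
    [0, 0.24, -0.275, 0, 0.37],
  ],
)

```text
t: 1.7
tcp_pos: [0.4347, 0.2055, 0.2404]
tcp_rot: [0.0, 0.999, 0.033, -0.0]
wrist_force: [1.1, -0.9, 0.7]
grip_width: 0.0467
grasp_force: 0.0
```

```bash
python3 -c "
from h import *
plan((.474,.338,.20),4)"
```

```text
t 1.7 tcp [0.4347 0.2055 0.2404] yaw 3.8 shift [ 0.0481 -0.1296  0.0404] turn -0.003 j6 1.71 w 0.0467
```

Call:
move_arm(
  targets=[
    [0, 0.012, -0.032, 0.01, 0],
    [0, 0.024, -0.065, 0.02, 0],
    [0, 0.036, -0.098, 0.03, 0],
    [0, 0.048, -0.13, 0.04, 0],
    [0, 0.048, -0.13, 0.06, 0],
    [0, 0.048, -0.13, 0.08, 0],
    [0, 0.048, -0.13, 0.08, 0],
    [0, 0.048, -0.13, 0.08, 0],
  ],
)

```text
t: 2.5
tcp_pos: [0.4736, 0.3363, 0.1604]
tcp_rot: [0.0, 0.999, 0.034, -0.001]
wrist_force: [0.1, -0.4, 0.3]
grip_width: 0.0466
grasp_force: 0.0
```

```bash
python3 - <<'E'
from h import *
plan((.474,.338,.024),4)
c=read_camera("wrist");save("w1",c)
hsv=cv2.cvtColor(c["image"],cv2.COLOR_RGB2HSV);m=cv2.inRange(hsv,(18,80,60),(38,255,255))
for k in cv2.findContours(m,0,2)[0]:
    if cv2.contourArea(k)>200:
        w=np.array([onz(c,*p[0],.012)[:2] for p in k],np.float32);r=cv2.minAreaRect(w);b=cv2.boxPoints(r);e=max((b[1]-b[0],b[2]-b[1]),key=np.linalg.norm)
        print(np.round(r[0],4),np.round(r[1],3),np.degrees(np.arctan2(e[1],e[0])).round(1),cv2.boundingRect(k))
E
```

```text
t 2.5 tcp [0.4736 0.3363 0.1604] yaw 3.9 shift [ 0.0007 -0.0018  0.1364] turn -0.002 j6 1.93 w 0.0466
[0.2208 0.2518] [0.049 0.477] -86.2 (193, 360, 350, 29)
[0.3141 0.2158] [0.085 0.019] 12.7 (397, 290, 18, 56)
[0.4599 0.1246] [0.013 0.087] -11.9 (490, 177, 45, 73)
[0.482  0.2543] [0.018 0.05 ] -13.8 (381, 163, 31, 47)
[0.5381 0.4012] [0.018 0.05 ] -25.8 (241, 97, 36, 51)
```

View pics/w1.png

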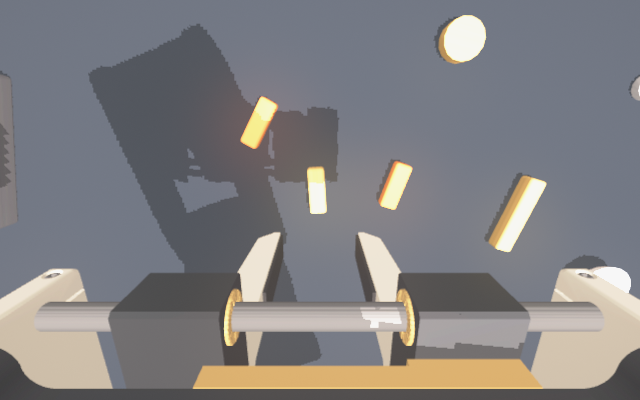

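The short ingot is at wrist pixel (317,190), with ends near (316,168) and (318,213). It lies midway between the fingers and is clear of the oranges.

```bash
python3 - <<'E'
from h import *
c=read_camera("wrist")
a=onz(c,316,168,.015);b=onz(c,318,210,.012);print(a,b,(a+b)/2,np.degrees(np.arctan2(*(a-b)[1::-1])))
p=(a+b)/2
plan((p[0],p[1],.024),4)
E
```

```text
[0.49750251 0.34058316 0.015     ] [0.45036248 0.33536824 0.012     ] [0.4739325 0.3379757 0.0135   ] 6.312744505999456
t 2.6 tcp [0.4745 0.3365 0.1618] yaw 3.9 shift [-0.0007 -0.0014  0.1378] turn -0.002 j6 1.93 w 0.0468
```

Call:
move_arm(
  targets=[
    [0, 0, -0.001, 0.03, -0.02],
    [0, 0, -0.001, 0.06, -0.02],
    [0, 0, -0.001, 0.09, -0.02],
    [0, 0, -0.001, 0.115, -0.02],
    [0, 0, -0.001, 0.13, -0.02],
    [0, 0, -0.001, 0.136, -0.02],
    [0, 0, -0.001, 0.136, -0.02],
    [-0.3, 0, -0.001, 0.136, -0.02],
  ],
  grip_force=15,
)

```text
t: 3.4
tcp_pos: [0.4748, 0.3378, 0.026]
tcp_rot: [-0.0, 0.999, 0.044, 0.001]
wrist_force: [0.1, 0.7, 0.1]
grip_width: 0.0426
grasp_force: 0.0
```

Call:
move_arm(
  targets=[
    [-1, 0, 0, 0, 0],
    [-1, 0, 0, 0, 0],
    [-1, 0, 0, 0, 0],
    [-1, 0, 0, 0, 0],
    [-1, 0, 0, 0, 0],
    [-1, 0, 0, -0.03, 0],
    [-1, 0, 0, -0.07, 0],
    [-1, 0, 0, -0.12, 0],
  ],
)

```text
t: 4.2
tcp_pos: [0.4721, 0.3366, 0.1436]
tcp_rot: [0.001, 0.999, 0.044, -0.003]
wrist_force: [0.5, -0.0, -0.7]
grip_width: 0.0178
grasp_force: 14.9
```

Call:
move_arm(
  targets=[
    [-1, 0, 0, -0.04, 0],
    [-1, 0, 0, -0.08, 0],
    [-1, 0, 0, -0.11, 0],
    [-1, 0, 0, -0.11, 0],
    [-1, 0, 0, -0.11, 0],
    [-1, 0, 0, -0.11, 0],
    [-1, 0, 0, -0.11, 0],
    [-1, 0, 0, -0.11, 0],
  ],
)

```text
t: 5.0
tcp_pos: [0.4732, 0.3372, 0.253]
tcp_rot: [0.001, 0.999, 0.044, -0.001]
wrist_force: [-0.3, 0.7, -1.1]
grip_width: 0.0179
grasp_force: 14.9
```

```bash
python3 - <<'E'
from h import *
d=np.array([np.cos(np.radians(25)),np.sin(np.radians(25))])
p=np.array([.543,-.2])+.034*d;print(p)
plan((*p,.25),115)
E
```

```text
[ 0.57381446 -0.18563098]
t 5.0 tcp [0.4732 0.3372 0.253 ] yaw 5.0 shift [0.0544 0.5296 0.0034] turn 1.222 j6 1.91 w 0.0179
```

Call:
move_arm(
  targets=[
    [-1, 0.004, 0.035, 0, 0.08],
    [-1, 0.008, 0.075, 0, 0.17],
    [-1, 0.012, 0.115, 0, 0.26],
    [-1, 0.016, 0.155, 0, 0.35],
    [-1, 0.02, 0.195, 0, 0.44],
    [-1, 0.024, 0.235, 0, 0.53],
    [-1, 0.028, 0.27, 0, 0.6],
    [-1, 0.03, 0.3, 0, 0.66],
  ],
)

```text
t: 5.8
tcp_pos: [0.53, 0.0393, 0.254]
tcp_rot: [0.0, 0.959, -0.284, -0.0]
wrist_force: [-0.5, 0.1, -1.4]
grip_width: 0.0178
grasp_force: 14.9
```

```bash
python3 - <<'E'
from h import *
plan((.574,-.186,.25),115)
c=read_camera("wrist");save("w2",c)
E
```

```text
t 5.8 tcp [0.53   0.0393 0.254 ] yaw -33.0 shift [0.1596 0.165  0.004 ] turn 0.558 j6 2.01 w 0.0178
```

View pics/w2.png

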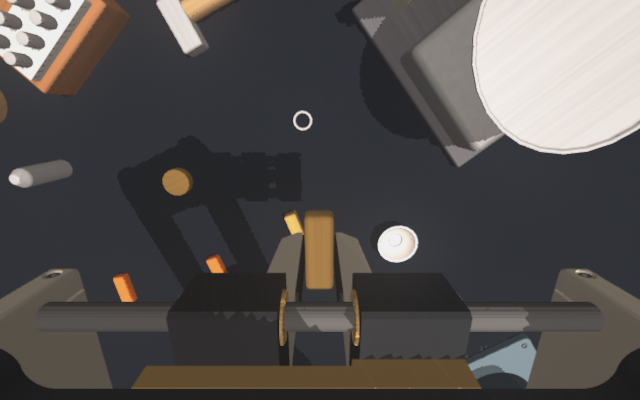

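The bar is held centred at (319,250). The left arc of the pan is visible, so I'll fit the circle from it.

```bash
python3 - <<'E'
from h import *
from scipy.optimize import least_squares
c=read_camera("wrist")
g=cv2.inRange(c["image"],(150,140,130),(255,255,255));g[:, :460]=0
k,l,s,_=cv2.connectedComponentsWithStats(g);i=1+np.argmax(s[1:,4]);k=max(cv2.findContours((l==i).astype(np.uint8),0,1)[0],key=len)[:,0]
k=k[(k[:,0]<638)&(k[:,1]>1)]
w=np.array([onz(c,*p,.168)[:2] for p in k])
f=least_squares(lambda q:np.hypot(*(w-q[:2]).T)-q[2],[.54,-.2,.08],loss="soft_l1",f_scale=.002)
print(f.x,len(k),np.abs(f.fun).max())
E
```

```text
[ 0.53321435 -0.19842514  0.0844827 ] 334 0.019755710732282245
```

Call:
move_arm(
  targets=[
    [-1, 0.02, 0.021, 0, 0.07],
    [-1, 0.04, 0.042, 0, 0.14],
    [-1, 0.06, 0.063, 0, 0.21],
    [-1, 0.08, 0.084, 0, 0.29],
    [-1, 0.1, 0.105, 0, 0.36],
    [-1, 0.12, 0.126, 0, 0.43],
    [-1, 0.14, 0.147, 0, 0.5],
    [-1, 0.16, 0.165, 0, 0.56],
  ],
)

```text
t: 6.7
tcp_pos: [0.5752, -0.1843, 0.254]
tcp_rot: [-0.0, 0.844, -0.537, -0.001]
wrist_force: [0.1, 1.1, -1.4]
grip_width: 0.0179
grasp_force: 14.9
```

```bash
python3 - <<'E'
from h import *
plan((.574,-.186,.20),115)
c=read_camera("side");cv2.imwrite("pics/s2.png",cv2.resize(c["image"][90:250,330:490,::-1],None,fx=3.7,fy=3.7))
E
```

```text
t 6.7 tcp [ 0.5752 -0.1843  0.254 ] yaw -65.0 shift [0.0011 0.0017 0.054 ] turn 0.001 j6 2.21 w 0.0179
```

View pics/s2.png

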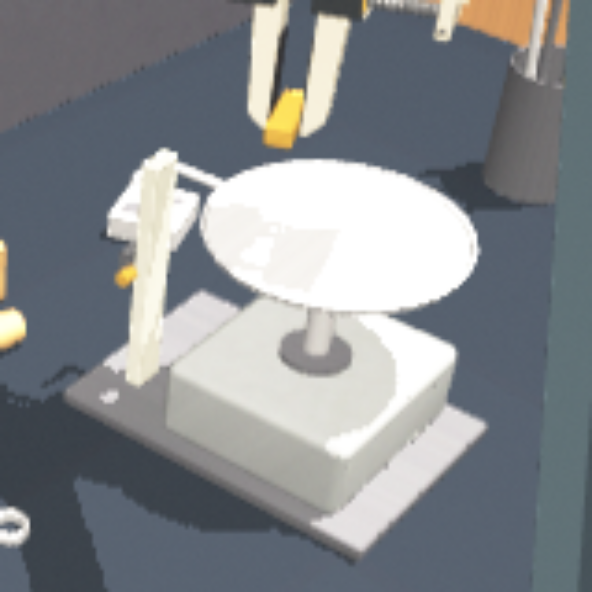

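The pointer is near the column top, and the knobbed plate is about half way down at crop (126,272). That puts it near z≈0.10, which means both ingots. I'll check by triangulating, then place the short bar.

```bash
python3 - <<'E'
from h import *
import pickle
C=pickle.load(open("c.pkl","rb"))
P=lambda u,v:(150+(u+.5)/4.5-.5,155+(v+.5)/4.5-.5);S=lambda u,v:(330+(u+.5)/3.7-.5,90+(v+.5)/3.7-.5)
print(tri(C["scene"],P(422,348),C["side"],S(126,273)))
# pointer corner, column top as checks
print(tri(C["scene"],P(348,235),C["side"],S(160,158)))
print(tri(C["scene"],P(285,320),C["side"],S(172,170)))
E
```

```text
(array([ 0.64827796, -0.12938365,  0.11123068]), np.float64(0.001662580734743877))
(array([ 0.64631513, -0.15145361,  0.19106795]), np.float64(0.002408551435255249))
(array([ 0.66330645, -0.18534279,  0.1618265 ]), np.float64(0.0019425782638915535))
```

Call:
move_arm(
  targets=[
    [-1, 0, 0, 0.02, 0],
    [-1, 0, 0, 0.04, 0],
    [-1, 0, 0, 0.055, 0],
    [-1, 0, 0, 0.065, 0],
    [-1, 0, 0, 0.07, 0],
    [-1, 0, 0, 0.075, 0],
    [-1, 0, 0, 0.08, 0],
    [-1, 0, 0, 0.08, 0],
  ],
)

```text
t: 7.55
tcp_pos: [0.5752, -0.184, 0.1745]
tcp_rot: [-0.0, 0.844, -0.536, 0.0]
wrist_force: [-0.8, 0.5, -0.4]
grip_width: 0.0179
grasp_force: 14.9
```

Call:
move_arm(
  targets=[
    [-1, 0, 0, 0, 0],
    [-1, 0, 0, 0, 0],
    [-0.5, 0, 0, 0, 0],
    [-0.3, 0, 0, 0, 0],
    [-0.3, 0, 0, 0, 0],
    [-0.3, 0, 0, -0.01, 0],
    [-0.3, 0, 0, -0.05, 0],
    [-0.3, 0, 0, -0.1, 0],
  ],
)

```text
t: 8.35
tcp_pos: [0.5739, -0.1835, 0.2741]
tcp_rot: [0.0, 0.844, -0.536, -0.003]
wrist_force: [1.4, -0.1, 0.2]
grip_width: 0.0325
grasp_force: 0.0
```

```bash
python3 - <<'E'
from h import *
plan((.46,.117,.16),-12)
c=read_camera("scene");a=cv2.resize(c["image"][155:285,150:280,::-1],(400,400));
b=cv2.resize(read_camera("side")["image"][90:250,330:490,::-1],(400,400))
cv2.imwrite("pics/p3.png",np.hstack([a,b]))
E
```

```text
t 8.35 tcp [ 0.5739 -0.1835  0.2741] yaw -64.9 shift [-0.32   -0.0248  0.1154] turn -0.923 j6 2.21 w 0.0325
```

View pics/p3.png

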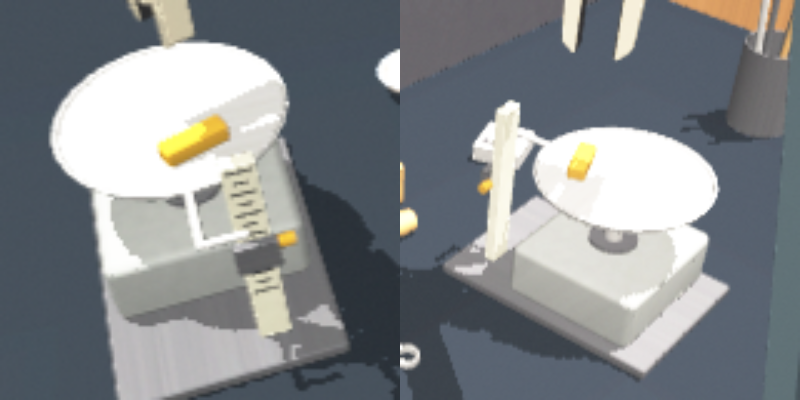

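The short ingot lies flat on the pan. The pointer now stands at about the top edge of the plate in the left panel, at (245,237), with the plate at roughly y 240-272. The parallax still leaves long-only against both unclear, so I'll do one enlarged measurement.

```bash
python3 - <<'E'
from h import *
im=np.mean([read_camera("scene")["image"].astype(float) for _ in range(3)],0).astype(np.uint8)
a=cv2.resize(im[200:270,200:265,::-1],None,fx=8,fy=8,interpolation=cv2.INTER_CUBIC)
cv2.imwrite("pics/z4.png",a)
c=read_camera("wrist");T=np.array(c["T"]);print(T.round(3),c["intrinsics"][0][0],get_obs()["t"])
E
```

```text
[[-0.905  0.406  0.126  0.609]
 [-0.425 -0.864 -0.27  -0.26 ]
 [-0.001 -0.298  0.955  0.421]
 [ 0.     0.     0.     1.   ]] 284.9364360365259 8.65
```

View pics/z4.png

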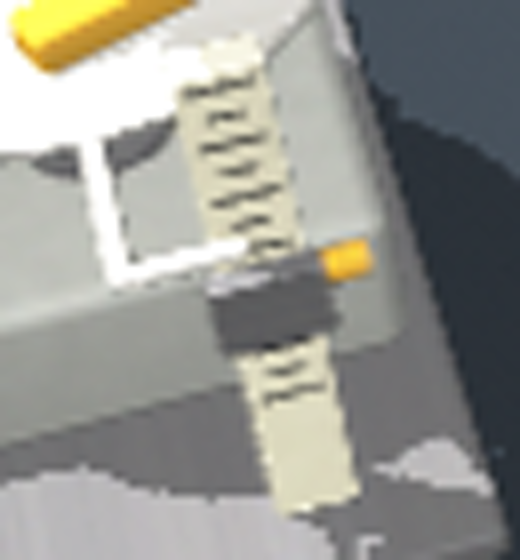

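```bash
python3 - <<'E'
from h import *
c=read_camera("scene");Q=lambda u,v:(200+(u+.5)/8-.5,200+(v+.5)/8-.5);P=lambda u,v:(150+(u+.5)/4.5-.5,155+(v+.5)/4.5-.5)
d=np.array([np.cos(np.radians(25)),np.sin(np.radians(25))]);n=np.array([-d[1],d[0]]);pan=np.array([.543,-.2])
S=lambda w:(np.round([(w[:2]-pan)@d,(w[:2]-pan)@n,w[2]],4))
print("ptr now",S(onz(c,*Q(120,275),.143)),S(onz(c,*Q(243,246),.143)))
print("ptr before",S(onz(c,*P(285,322),.165)),S(onz(c,*P(355,306),.165)))
print("coltop front",S(onz(c,*P(325,250),.19)),S(onz(c,*P(375,241),.19)))
def onx(q,X):
    o,r=ray(c,*q);s=(X+pan@d-o[:2]@d)/(r[:2]@d);return S(o+s*r)
for X in(.120,.124,.128):
    print(X,"plateTL,TR,BR,BL",[onx(Q(*q),X).tolist() for q in((215,297),(332,275),(339,325),(230,353))])
    print("  marks",[onx(Q(*q),X)[2] for q in((215,88),(225,112),(233,143),(240,168),(247,194),(285,370),(295,393))],"base",onx(Q(316,503),X))
E
```

```text
ptr now [ 0.121 -0.04   0.143] [ 0.1322 -0.0107  0.143 ]
ptr before [ 0.1206 -0.0387  0.165 ] [ 0.1317 -0.0097  0.165 ]
coltop front [ 0.1165 -0.0115  0.19  ] [0.1256 0.0086 0.19  ]
0.12 plateTL,TR,BR,BL [[0.12, -0.0171, 0.117], [0.12, 0.0161, 0.102], [0.12, 0.0151, 0.082], [0.12, -0.0169, 0.094]]
  marks [np.float64(0.1866), np.float64(0.1774), np.float64(0.166), np.float64(0.1565), np.float64(0.1466), np.float64(0.0764), np.float64(0.0655)] base [ 0.12   -0.0032  0.017 ]
0.124 plateTL,TR,BR,BL [[0.124, -0.0184, 0.1215], [0.124, 0.0145, 0.1066], [0.124, 0.0135, 0.0867], [0.124, -0.0182, 0.0987]]
  marks [np.float64(0.1906), np.float64(0.1814), np.float64(0.1701), np.float64(0.1607), np.float64(0.1509), np.float64(0.0812), np.float64(0.0704)] base [ 0.124  -0.0047  0.0223]
0.128 plateTL,TR,BR,BL [[0.128, -0.0198, 0.126], [0.128, 0.0129, 0.1112], [0.128, 0.0119, 0.0915], [0.128, -0.0196, 0.1034]]
  marks [np.float64(0.1946), np.float64(0.1855), np.float64(0.1743), np.float64(0.165), np.float64(0.1552), np.float64(0.086), np.float64(0.0753)] base [ 0.128  -0.0061  0.0275]
```

The pointer's tail and the column's top edge both show the scale's true x axis at about 3°, so I'll redo the plate height with that face normal.

```bash
python3 - <<'E'
from h import *
c=read_camera("scene");Q=lambda u,v:(200+(u+.5)/8-.5,200+(v+.5)/8-.5);P=lambda u,v:(150+(u+.5)/4.5-.5,155+(v+.5)/4.5-.5)
pan=np.array([.543,-.2])
for A in(1,4):
    a=np.radians(A);d=np.array([np.cos(a),np.sin(a)]);n=np.array([-d[1],d[0]])
    S=lambda w:(np.round([(w[:2]-pan)@d,(w[:2]-pan)@n,w[2]],4))
    def onx(q,X):
        o,r=ray(c,*q);s=(X+pan@d-o[:2]@d)/(r[:2]@d);return S(o+s*r)
    print(A,"ptr",S(onz(c,*Q(120,275),.143)),S(onz(c,*Q(243,246),.143)))
    t=[S(onz(c,*P(325,250),.19)),S(onz(c,*P(375,241),.19))];X0=(t[0][0]+t[1][0])/2;print("coltop",t)
    for X in(X0,X0+.004,X0+.008):
        print(X,"plate",[onx(Q(*q),X).tolist() for q in((215,297),(332,275),(339,325),(230,353))])
    print("  marks",[float(onx(Q(*q),X0)[2]) for q in((215,88),(225,112),(233,143),(240,168),(247,194),(285,370),(295,393))],"base",onx(Q(316,503),X0))
E
```

```text
1 ptr [0.1269 0.0127 0.143 ] [0.1251 0.044  0.143 ]
coltop [array([0.1111, 0.0368, 0.19  ]), array([0.1113, 0.0589, 0.19  ])]
0.1112 plate [[0.1112, 0.0327, 0.1112], [0.1112, 0.0639, 0.1107], [0.1112, 0.0629, 0.0905], [0.1112, 0.0329, 0.0881]]
0.1152 plate [[0.1152, 0.0331, 0.1155], [0.1152, 0.064, 0.115], [0.1152, 0.0631, 0.095], [0.1152, 0.0333, 0.0926]]
0.1192 plate [[0.1192, 0.0335, 0.1198], [0.1192, 0.0642, 0.1193], [0.1192, 0.0632, 0.0994], [0.1192, 0.0336, 0.097]]
  marks [0.1867, 0.1778, 0.1665, 0.1572, 0.1473, 0.0768, 0.0665] base [0.1112 0.0459 0.0173]
4 ptr [0.1273 0.006  0.143 ] [0.1273 0.0374 0.143 ]
coltop [array([0.1129, 0.031 , 0.19  ]), array([0.1142, 0.053 , 0.19  ])]
0.11355 plate [[0.1135, 0.0269, 0.112], [0.1136, 0.058, 0.1098], [0.1135, 0.057, 0.0896], [0.1135, 0.0271, 0.089]]
0.11755 plate [[0.1175, 0.0271, 0.1163], [0.1175, 0.0579, 0.1141], [0.1175, 0.0569, 0.0941], [0.1175, 0.0272, 0.0934]]
0.12154999999999999 plate [[0.1215, 0.0272, 0.1206], [0.1215, 0.0579, 0.1184], [0.1216, 0.0569, 0.0985], [0.1215, 0.0274, 0.0979]]
  marks [0.1868, 0.1779, 0.1666, 0.1572, 0.1474, 0.0769, 0.0665] base [0.1135 0.04   0.0174]
```

Call:
move_arm(
  targets=[
    [0, -0.004, -0.025, 0, 0],
    [0, -0.008, -0.055, 0, 0],
    [0, -0.012, -0.085, 0, 0],
    [0, -0.016, -0.115, 0, 0],
    [0, -0.02, -0.14, 0, 0],
    [0, -0.022, -0.149, 0, 0],
    [0, -0.022, -0.149, 0, 0],
    [0, -0.022, -0.149, 0, 0],
  ],
)

```text
t: 9.55
tcp_pos: [0.6999, -0.1014, 0.2739]
tcp_rot: [0.001, 0.844, -0.536, -0.001]
wrist_force: [-1.0, 0.2, -0.2]
grip_width: 0.0462
grasp_force: 0.0
```

```bash
python3 - <<'E'
from h import *
c=read_camera("wrist");import pickle;pickle.dump(c,open("w5.pkl","wb"))
u,v=proj(c,(.663,-.153,.11)).round().astype(int);print(u,v,c["T"].round(3)[:,3])
x0=max(0,min(560,u-40));y0=max(0,min(325,v-38));print(x0,y0)
cv2.imwrite("pics/w5.png",cv2.resize(c["image"][y0:y0+75,x0:x0+80,::-1],None,fx=8,fy=8,interpolation=cv2.INTER_CUBIC))
plan((.46,.117,.16),-12)
E
```

```text
368 159 [ 0.734 -0.178  0.419  1.   ]
328 121
t 9.6 tcp [ 0.6998 -0.1017  0.2744] yaw -64.9 shift [-0.2997  0.1243  0.1146] turn -0.923 j6 2.4 w 0.0465
```

View pics/w5.png

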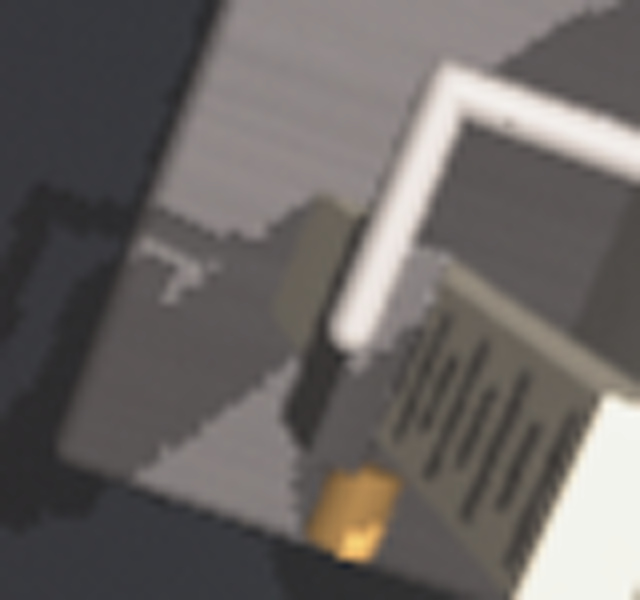

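The wrist view shows the plate from above. The front top corner on the knob side is at crop (312,455), the corner below it at (285,415), and the pointer tail ends at (350,340). I'll triangulate these with the scene view.

```bash
python3 - <<'E'
from h import *
import pickle
w=pickle.load(open("w5.pkl","rb"));c=pickle.load(open("c.pkl","rb"))["scene"]
Q=lambda u,v:(200+(u+.5)/8-.5,200+(v+.5)/8-.5);W=lambda u,v:(328+(u+.5)/8-.5,121+(v+.5)/8-.5)
for nm,a,b in(("topR",(332,275),(312,455)),("botR",(339,325),(285,415)),("ptr end",(243,246),(350,340)),("ptr corner",(120,275),(450,75)),("knob",(350,260),(355,510))):
    p,e=tri(c,Q(*a),w,W(*b));print(nm,p.round(4),e.round(4))
E
```

```text
topR [ 0.6551 -0.1344  0.1128] 0.0007
botR [ 0.6567 -0.1354  0.0944] 0.0009
ptr end [ 0.665  -0.1538  0.1407] 0.0005
ptr corner [ 0.6697 -0.1859  0.143 ] 0.0015
knob [ 0.6441 -0.1292  0.1056] 0.0001
```

The plate centre comes out at z≈0.104 and the pointer checks at 0.142, so both ingots are needed. Next is the long one.

Call:
move_arm(
  targets=[
    [0, -0.03, 0.01, 0, -0.1],
    [0, -0.07, 0.025, 0, -0.22],
    [0, -0.11, 0.045, 0, -0.34],
    [0, -0.15, 0.06, 0, -0.46],
    [0, -0.19, 0.08, 0, -0.58],
    [0, -0.23, 0.095, 0, -0.7],
    [0, -0.27, 0.11, 0, -0.82],
    [0, -0.3, 0.124, 0.03, -0.92],
  ],
)

```text
t: 10.4
tcp_pos: [0.4612, 0.1186, 0.2483]
tcp_rot: [-0.001, 0.995, -0.104, 0.005]
wrist_force: [1.3, 0.2, -0.2]
grip_width: 0.0464
grasp_force: 0.0
```

Call:
move_arm(
  targets=[
    [0, 0, 0, 0.03, 0],
    [0, 0, 0, 0.06, 0],
    [0, 0, 0, 0.08, 0],
    [0, 0, 0, 0.08, 0],
    [0, 0, 0, 0.08, 0],
    [0, 0, 0, 0.08, 0],
    [0, 0, 0, 0.08, 0],
    [0, 0, 0, 0.08, 0],
  ],
)

```text
t: 11.2
tcp_pos: [0.4616, 0.1179, 0.1656]
tcp_rot: [-0.0, 0.994, -0.106, 0.001]
wrist_force: [0.5, 0.2, 0.1]
grip_width: 0.0464
grasp_force: 0.0
```

```bash
python3 - <<'E'
from h import *
c=read_camera("wrist")
u,v=proj(c,(.46,.117,.018)).astype(int);print(u,v)
hsv=cv2.cvtColor(c["image"],cv2.COLOR_RGB2HSV);m=cv2.inRange(hsv,(15,70,60),(38,255,255))
k,l,s,ce=cv2.connectedComponentsWithStats(m)
i=l[v,u];print(s[i])
ct=max(cv2.findContours((l==i).astype(np.uint8),0,2)[0],key=len)
w=np.array([onz(c,*p[0],.015)[:2] for p in ct],np.float32);r=cv2.minAreaRect(w);b=cv2.boxPoints(r);e=max((b[1]-b[0],b[2]-b[1]),key=np.linalg.norm)
a=np.degrees(np.arctan2(e[1],e[0]));print(r,a)
plan((r[0][0],r[0][1],.025),a)
E
```

```text
319 191
[ 311  150   18   79 1005]
((0.4595743715763092, 0.11655814945697784), (0.01885628141462803, 0.08744320273399353), 77.35446166992188) -12.645535
t 11.25 tcp [0.4614 0.118  0.1654] yaw -12.2 shift [-0.0017  0.0018  0.1403] turn 0.008 j6 1.8 w 0.0462
```

Call:
move_arm(
  targets=[
    [0, -0.002, 0.002, 0.03, 0.01],
    [0, -0.002, 0.002, 0.06, 0.01],
    [0, -0.002, 0.002, 0.09, 0.01],
    [0, -0.002, 0.002, 0.12, 0.01],
    [0, -0.002, 0.002, 0.135, 0.01],
    [0, -0.002, 0.002, 0.14, 0.01],
    [0, -0.002, 0.002, 0.14, 0.01],
    [-0.3, -0.002, 0.002, 0.14, 0.01],
  ],
  grip_force=20,
)

```text
t: 12.05
tcp_pos: [0.4595, 0.1165, 0.0255]
tcp_rot: [-0.0, 0.994, -0.111, 0.001]
wrist_force: [-0.5, -0.2, -0.2]
grip_width: 0.0422
grasp_force: 0.0
```

Call:
move_arm(
  targets=[
    [-1, 0, 0, 0, 0],
    [-1, 0, 0, 0, 0],
    [-1, 0, 0, 0, 0],
    [-1, 0, 0, 0, 0],
    [-1, 0, 0, 0, 0],
    [-1, 0, 0, -0.03, 0],
    [-1, 0, 0, -0.07, 0],
    [-1, 0, 0, -0.12, 0],
  ],
)

```text
t: 12.85
tcp_pos: [0.4566, 0.1163, 0.1441]
tcp_rot: [0.0, 0.994, -0.111, -0.003]
wrist_force: [1.7, -0.4, -1.9]
grip_width: 0.0179
grasp_force: 20.0
```

Call:
move_arm(
  targets=[
    [-1, 0, 0, -0.04, 0],
    [-1, 0, 0, -0.07, 0],
    [-1, 0, 0, -0.09, 0],
    [-1, 0, 0, -0.09, 0],
    [-1, 0, 0, -0.09, 0],
    [-1, 0, 0, -0.09, 0],
    [-1, 0, 0, -0.09, 0],
    [-1, 0, 0, -0.09, 0],
  ],
)

```text
t: 13.65
tcp_pos: [0.4581, 0.1164, 0.2334]
tcp_rot: [0.0, 0.994, -0.111, -0.001]
wrist_force: [0.6, -0.4, -1.5]
grip_width: 0.0179
grasp_force: 20.0
```

```bash
python3 -c "
from h import *
plan((.512,-.214,.235),115)"
```

```text
t 13.65 tcp [0.4581 0.1164 0.2334] yaw -12.7 shift [ 0.1254  0.3104 -0.0017] turn 0.912 j6 1.81 w 0.0179
```

Call:
move_arm(
  targets=[
    [-1, 0.015, 0.038, 0, 0.11],
    [-1, 0.031, 0.077, 0, 0.23],
    [-1, 0.047, 0.116, 0, 0.34],
    [-1, 0.063, 0.155, 0, 0.46],
    [-1, 0.078, 0.194, 0, 0.57],
    [-1, 0.094, 0.232, 0, 0.68],
    [-1, 0.11, 0.271, 0, 0.8],
    [-1, 0.125, 0.31, 0, 0.91],
  ],
)

```text
t: 14.45
tcp_pos: [0.5122, -0.2151, 0.234]
tcp_rot: [-0.0, 0.843, -0.538, -0.0]
wrist_force: [0.3, -0.4, -2.1]
grip_width: 0.0174
grasp_force: 20.0
```

```bash
python3 - <<'E'
from h import *
plan((.512,-.214,.128),115)
c=read_camera("side");a=cv2.resize(c["image"][90:250,330:490,::-1],(500,500));cv2.imwrite("pics/s6.png",a)
E
```

```text
t 14.45 tcp [ 0.5122 -0.2151  0.234 ] yaw -65.2 shift [-0.001  -0.0003  0.106 ] turn -0.003 j6 2.11 w 0.0174
```

Call:
move_arm(
  targets=[
    [-1, 0, 0, 0.03, 0],
    [-1, 0, 0, 0.055, 0],
    [-1, 0, 0, 0.07, 0],
    [-1, 0, 0, 0.08, 0],
    [-1, 0, 0, 0.088, 0],
    [-1, 0, 0, 0.096, 0],
    [-1, 0, 0, 0.103, 0],
    [-1, 0, 0, 0.103, 0],
  ],
)

```text
t: 15.3
tcp_pos: [0.5122, -0.2133, 0.1312]
tcp_rot: [-0.0, 0.844, -0.536, -0.0]
wrist_force: [-0.7, 0.9, -0.3]
grip_width: 0.0179
grasp_force: 20.0
```

Call:
move_arm(
  targets=[
    [-1, 0, 0, 0, 0],
    [-1, 0, 0, 0, 0],
    [-0.5, 0, 0, 0, 0],
    [-0.3, 0, 0, 0, 0],
    [-0.3, 0, 0, 0, 0],
    [-0.3, 0, 0, -0.01, 0],
    [-0.3, 0, 0, -0.05, 0],
    [-0.3, 0, 0, -0.1, 0],
  ],
)

```text
t: 16.1
tcp_pos: [0.511, -0.2127, 0.2314]
tcp_rot: [-0.0, 0.844, -0.536, -0.002]
wrist_force: [0.4, -0.9, -0.1]
grip_width: 0.0325
grasp_force: 0.0
```

Call:
move_arm(
  targets=[
    [-0.3, 0, 0, -0.04, 0],
    [-0.3, 0, 0, -0.06, 0],
    [-0.3, 0, 0, -0.06, 0],
    [-0.3, 0, 0, -0.06, 0],
    [-0.3, 0, 0, -0.06, 0],
    [-0.3, 0, 0, -0.06, 0],
    [-0.3, 0, 0, -0.06, 0],
    [-0.3, 0, 0, -0.06, 0],
  ],
)

```text
t: 16.9
tcp_pos: [0.5121, -0.2133, 0.2908]
tcp_rot: [-0.0, 0.844, -0.536, -0.001]
wrist_force: [-0.6, -0.4, 0.3]
grip_width: 0.0328
grasp_force: 0.0
```

```bash
python3 - <<'E'
from h import *
c=read_camera("scene");a=cv2.resize(c["image"][155:285,150:280,::-1],(400,400),interpolation=cv2.INTER_CUBIC);
b=cv2.resize(read_camera("side")["image"][90:250,330:490,::-1],(400,400))
cv2.imwrite("pics/p6.png",np.hstack([a,b]))
E
```

```text
(no output)
```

View pics/p6.png

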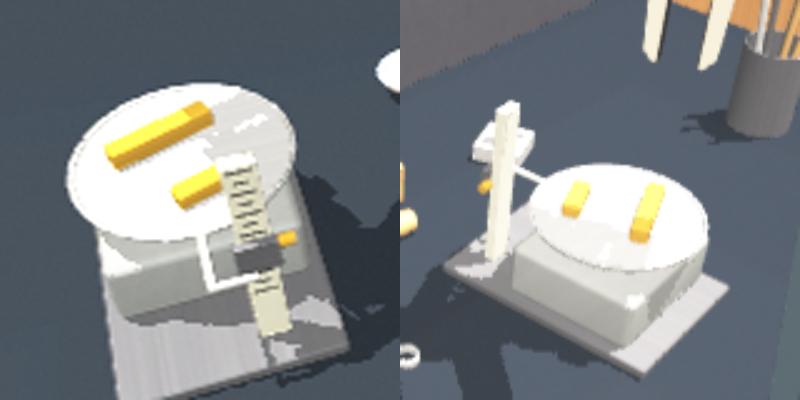

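Both ingots lie flat on the pan. The pointer is at left panel (258,280), which is about level with the plate once I allow for it standing roughly 10 mm in front. Long alone would put it about 15 mm too high. Handing in.

```bash
python3 -c "
from bench import *
print(close_job())"
```

```text
the job is handed in; nothing more can be done
None
```

I laid both ingots flat on the pan, let go and handed the job in; the pointer should stand about 5 mm below the index plate's centre (13 mm allowed), judging from the camera images, and no verdict came back.

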